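Tip the tubing cassette into its bay and clamp it

TASK

Load the tubing cassette on the white priming deck by pushing only. Push the standing cassette over, away from the robot, so that it lies flat with its printed face up, and push it along until its leading edge is squarely home against the black stop; then flip the orange clamp over and press it fully down across the cassette. Never pick the cassette up, and leave the tube rack, the bottle and the jar alone.

Things in the scene. Friction and masses are not known exactly. Their poses are not given: they have to be found in the camera images.
- deck: Fixed white priming deck, 240 (x) x 260 (y) x 30 mm, turned up to 0.4 rad. Origin on the table under the bay; z up, +x from the open robot side (top ends at x = -120) to a black stop, face at x = 100 mm, 190 wide, 24 high. Flat top (z = 30 mm) is the bay floor. Rails 10 mm high at x = 0 to 100, inner faces y = +-90 mm. Clamp bracket at x = 50, y = 113 mm, up to z = 76 mm.
- stop_face (a point): Middle of the black stop's face, at bay floor height (deck x = 100, y = 0, z = 30 mm).
- cassette: Loose rigid white cassette, 30 (x) x 140 (y) x 100 mm (z), about 250 g, standing on its long lower edge on the bay floor. Origin: centre of the underside as it stands; z up to its top edge; -x out of the printed face (two blue discs), which looks to the robot; plain grey back. Under 2 N near the top tips it; past 0.3 rad it falls, ending 20 to 50 mm short of the stop. Then slides at a few N.
- cassette_mid (a point): Centre of the cassette's solid.
- cassette_top (a point): Middle of the cassette's top edge face as it stands (100 mm from its origin along its z); lying on its back (x axis down, 30 mm thick), this is the leading edge that meets the stop.
- clamp (a joint): Angle of the orange flip clamp, rad: 0 = bar straight up, negative = leaning out (deck +y), positive = swung in over the bay (deck -y). Stops at -0.5 and at 1.57: bar level, fully down, 3 mm clear above the lying cassette. Stiff hinge, stays where left (0.06 N m, about 1 N at the tip).
- clamp_hinge (a point): Hinge axis of the clamp (deck x = 50, y = 113, z = 68 mm); the axis runs along deck x. The bar is 26 mm wide along the axis, 10 mm thick and 82 mm long from here.
- clamp_tip (a point): 80 mm from the hinge along the bar: centre of the black roller at its end (diameter 18 mm, 30 mm long along deck x).
- tube_rack: Blue rack of capped tubes, 50 x 110 x 96 mm tall, loose, beside the deck on its -y side; leave alone. Origin: centre of underside.
- saline: White bottle with blue cap, 60 mm diameter, 140 mm tall, loose; leave alone. Origin: centre of underside.
- swab_jar: Amber jar with white lid, 60 mm diameter, 75 mm tall, loose; leave alone. Origin: centre of underside.
Things that resemble listed ones, but are neither listed nor needed, are in the scene too. What is shaped like the cassette but brown or purple is not meant.

How it is judged:
By the outcome, as a careful person would: the job done as asked, in the order asked, and still so for the second after the job is handed in, with the robot touching nothing.
It also fails if it takes over 64 s, if anything falls off the work surface, if the arm or the gripper's body presses on something with over 40 N, if the wrist force passes 120 N, or if a joint passes its speed limit or range.

ROBOT

A 6-joint arm with a two-finger parallel gripper is mounted at the origin on the work surface. World frame = base frame: x ahead of the robot, y to its left, z up, the work surface at z = 0. Lengths are in mm, angles in rad, forces in N, time in s.
With the tool pointing down it reaches from about 325 to 775 mm from the base axis. Payload 5.5 kg.
Tool frame: the origin (TCP) lies at the very end of the fingers, on their centre line; the grasp point (between the pads) lies 19 mm behind it; z points along the fingers, y is the line along which they close (so a half turn about z gives the same grasp; the last joint's range is limited). The gripper opens to 85 mm and grips with 20 to 120 N. Pads are 22 mm wide; open, the fingers measure 114 mm over their backs; the gripper's body (76 mm by 85 mm) begins 54 mm behind the grasp point. The pads swing forward as they close: fully open they stand 13 mm farther back than shut.
Start: joints at [-1.331, 0.091, 1.231, -0, 1.82, -0.057], TCP at [175.476, -573.781, 201.075] pointing down, gripper open.
Joint ranges: [-2.87, 2.87], [-0.86, 2.18], [0.17, 2.46], [-1.51, 4.65], [0.06, 2.69], [-2.65, 2.65]. Speed limits (rad/s): [2.57, 2.57, 3.01, 3.14, 3.14, 3.14].

INTERFACE

Orientations are given as a rotation vector (axis times angle).
In Python, from station import sensors, eyes, order, masks_of, mark_of gives the robot as it stands.
- The arm moves only by the tool arm_command, never from a script. Its argument "commands" is a list that holds one entry, the list of rows, each a list of 7 numbers: the finger opening in mm, from 0 to 85.4, then the shift along the tool's x, y, z in mm, then the turn, a rotation vector about the tool's x, y, z in rad. A call has 1 to 8 rows; each row is the pose to reach, as a shift and turn from the pose commanded when the call began, along the tool's axes at that moment; what a row does not reach only later rows make up. A row lasts 1/10 s, in which the tool goes at most 50 mm and 8.59 degrees, less where a joint would pass 70% of its speed; a pose out of reach is approached as far as the arm can. A call with a gripper value outside its range is refused whole. The fingers move at their own pace and stop on an object; "newtons" is the grip in N (left out, the last holds). Time passes only in rows, so rows that repeat a pose let the fingers close. It gives the time, the measured TCP pose, the force and the opening at its end, in the units of the state.
- sensors.read_state(): the state, without advancing time (a new reading comes with each control period).
- eyes.camera(name): name is "scene" or "top" or "wrist"; returns (picture, depth): 480x640x3 uint8, red, green, blue; 480x640 float32, mm along the optical axis (not along the pixel's ray), 0 where there is no reading.
- eyes.camera_params(name): a dict with "K" (3x3 intrinsics, pixels), "extrinsics" (4x4, takes a point from world to camera coordinates); the wrist camera has in their place "tool_from_camera" (4x4, takes a point from camera to tool coordinates, whose origin is the TCP and whose axes are the flange's). Camera axes: x right, y up, looking along -z (the intrinsics and any distortion apply to the point x, -y, -z); pixel columns grow to the right and rows downward; lengths in mm; the calibration is good to about 2 mm. A picture is of the moment at which its call begins: read the wrist's pose just before it. camera_params takes no time and is no camera call.
- order.finish_job(): hands the job in, once; it reports no verdict.
Trained networks look in the newest picture that a camera, given by its name, has taken for a name from the list of things; names that differ only in an ending like _2 or _b are one class to them, and where a whole thing is asked for, a point or a joint stands for the part that bears it (a point fixed in the world has none). Each returns a list of dicts, best first, with "confidence" (0 to 1); they miss things now and then, are a little off and sometimes report something else, mostly with a low value. They report only what shows in the picture. A call takes as long as a camera call. They do not tell look-alikes from the thing itself.
- masks_of(camera, thing): "pixels" (480x640 bool, what is visible of it) and "box" ([left, top, right, bottom] in pixels, round what is visible of it).
- mark_of(camera, thing): "at" ([column, row] in pixels: a listed point, or the origin of a listed thing).
The state is a dict: "time": time; "joint_positions": joint angles; "qvel": joint speeds; "joint_efforts": joint torques, N m; "tool_pos": TCP position; "ee_rot": TCP orientation; "contact_force": force on the tool from outside, world axes, zero at the start; "moment": the same for the moment, N m; "width": opening from 0.0 (shut) to 1.0 (fully open).
Only numpy, scipy, OpenCV 4.12 (cv2) and the standard library are available. Lean on these libraries where they do the work, as an engineer would, in place of code of your own. Each camera call takes 0.05 s, during which the arm holds its last target. There are 200 camera calls.

## Working session

There is one attempt and no reset: what is moved stays moved. The work goes in short steps, Python scripts to look and compute and a tool call to move; the robot and the scene stay as the last step left them, time stands still between calls to the robot, and variables do not carry over. Pictures are saved under pics/ and viewed, on a budget of 10 in all, crops included, one or two more only if the job needs it, and the job is handed in when it is done.

Besides the shell and the picture viewer there is one more tool, called after "Request:" as name(argument=value, ...) on one line, values as JSON. arm_command: Moves the arm, as the interface text tells. Its arguments: {"type":"object","properties":{"commands":{"type":"array","items":{"type":"array","items":{"type":"array","items":{"type":"number"}}}},"newtons":{"type":"number"}},"required":["commands"]}

```bash
mkdir -p pics; ls; cat > h.py <<'E'
import numpy as np, cv2
from scipy.spatial.transform import Rotation as R
from station import sensors, eyes, order, masks_of, mark_of
def ray(cam,uv):
    p=eyes.camera_params(cam); K=np.array(p["K"]); 
    d=np.linalg.inv(K)@np.array([uv[0],uv[1],1.]); d=np.array([d[0],-d[1],-d[2]])
    if cam=="wrist":
        s=sensors.read_state(); T=np.array(p["tool_from_camera"]); W=np.eye(4); W[:3,:3]=R.from_rotvec(s["ee_rot"]).as_matrix(); W[:3,3]=s["tool_pos"]; M=W@T
    else: M=np.linalg.inv(np.array(p["extrinsics"]))
    return M[:3,3], M[:3,:3]@d
def at_depth(cam,uv,z): o,d=ray(cam,uv); return o+d*z
def at_z(cam,uv,h): o,d=ray(cam,uv); return o+d*(h-o[2])/d[2]
def cloud(cam,depth,mask):
    v,u=np.nonzero(mask&(depth>0)); o,_=ray(cam,(0,0)); 
    K=np.array(eyes.camera_params(cam)["K"]); 
    D=np.array([ray(cam,(0,0))[1],ray(cam,(1,0))[1],ray(cam,(0,1))[1]])
    dirs=D[0]+u[:,None]*(D[1]-D[0])+v[:,None]*(D[2]-D[0])
    return o+dirs*depth[v,u][:,None]
def save(img,name): cv2.imwrite("pics/"+name,cv2.cvtColor(img,cv2.COLOR_RGB2BGR))
E
python3 - <<'E'
from h import *
for c in ("scene","top"):
    p=eyes.camera_params(c); print(c,{k:v for k,v in p.items() if k not in("K","extrinsics")},ray(c,(320,240)))
    im,d=eyes.camera(c); save(im,c+"0.png"); np.savez("/tmp/"+c,im=im,d=d)
    for t in ("deck","cassette","clamp","tube_rack","saline","swab_jar"):
        for m in masks_of(c,t): 
            P=cloud(c,d,m["pixels"]); print(t,round(m["confidence"],2),m["box"],np.median(P,0).round() if len(P) else None)
    for t in ("stop_face","cassette","cassette_top","cassette_mid","clamp_hinge","clamp_tip"):
        print(t,[(round(m["confidence"],2),np.round(m["at"],1)) for m in mark_of(c,t)])
E
```

```text
pics
scene {} (array([ 939.39337375, -398.27487671, 1016.55800005]), array([-0.38712832,  0.36753842, -0.84608564]))
deck 0.86 [227.8, 224.3, 385.2, 373.6] [594. -97.  30.]
deck 0.55 [361.5, 191.9, 384.0, 239.3] [555. 131.  87.]
cassette 0.96 [160.8, 213.4, 225.3, 271.4] [ 314. -186.   89.]
cassette 0.92 [250.0, 232.3, 317.9, 295.4] [509. -95. 111.]
cassette 0.71 [112.3, 318.8, 194.9, 355.2] [ 432. -373.   90.]
cassette 0.59 [300.0, 153.2, 364.3, 197.5] [399. 167.  71.]
cassette 0.44 [231.5, 230.4, 388.8, 370.6] [594. -97.  31.]
clamp 0.86 [358.7, 250.0, 378.3, 283.5] [640.   9. 125.]
tube_rack 0.59 [198.7, 329.9, 261.7, 391.2] [ 569. -302.   51.]
tube_rack 0.31 [358.4, 193.2, 386.6, 241.1] [554. 132.  86.]
saline 0.76 [361.2, 194.1, 385.7, 238.5] [555. 130.  88.]
swab_jar 0.64 [305.0, 356.5, 337.3, 398.4] [ 718. -208.   73.]
stop_face [(0.62, array([330. , 331.5]))]
cassette [(0.98, array([197.5, 256.7])), (0.76, array([332.6, 188.2])), (0.58, array([285.1, 275.2])), (0.56, array([161.8, 346.7]))]
cassette_top [(0.83, array([185.6, 232.7])), (0.7, array([148., 330.])), (0.65, array(
[... 872 characters left out ...]
538. 136.  96.]
swab_jar 0.9 [396.3, 142.4, 431.2, 175.1] [ 703. -199.   74.]
swab_jar 0.36 [300.5, 174.1, 318.2, 195.2] [635.  12. 150.]
stop_face [(0.7, array([371., 182.]))]
cassette [(0.8, array([406.3, 355.1])), (0.73, array([235.5, 311.8])), (0.66, array([359.6, 256. ])), (0.55, array([494.7, 291.1]))]
cassette_top [(0.82, array([226.3, 310.5])), (0.69, array([361.6, 247.1])), (0.63, array([514.6, 292.7])), (0.59, array([413.6, 359.8]))]
cassette_mid [(0.9, array([230.4, 309.3])), (0.66, array([410.9, 353.7])), (0.66, array([503. , 293.2])), (0.65, array([360.5, 254.1])), (0.31, array([360.1, 249.2]))]
clamp_hinge [(0.76, array([318.9, 188.7]))]
clamp_tip [(0.8, array([302.9, 179.7]))]
```

View pics/scene0.png

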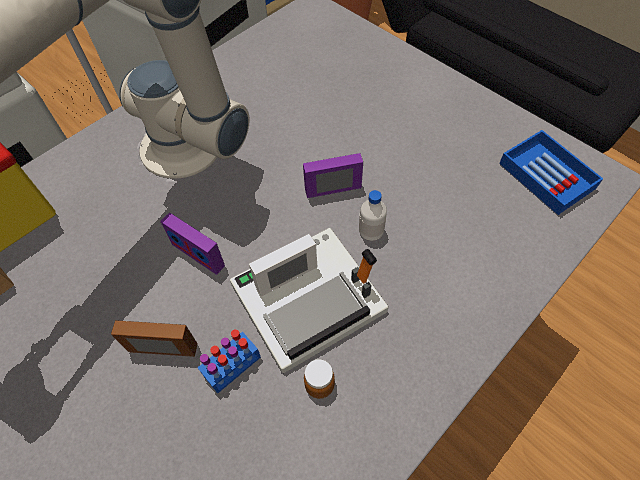

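View pics/top0.png

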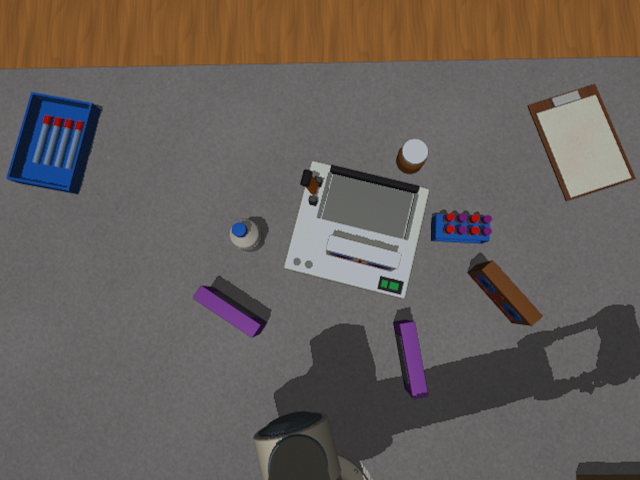

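```bash
python3 - <<'E'
from h import *
f=np.load("/tmp/top.npz"); d=f["d"]; im=f["im"].astype(int)
P=cloud("top",d,np.ones_like(d,bool)); uv=np.argwhere(d>0)
# deck top
b=(P[:,2]>25)&(P[:,2]<36)&(abs(P[:,0]-580)<200)&(abs(P[:,1]+90)<200)
r=cv2.minAreaRect(P[b][:,:2].astype(np.float32)); print("decktop",r,cv2.boxPoints(r), np.median(P[b][:,2]))
c=(P[:,2]>115)&(P[:,2]<145)&(abs(P[:,0]-510)<80)&(abs(P[:,1]+90)<95)
r=cv2.minAreaRect(P[c][:,:2].astype(np.float32)); print("casstop",r,cv2.boxPoints(r),np.median(P[c][:,2]))
# black stop
g=im[d>0].max(1)
k=(g<60)&(P[:,2]>46)&(P[:,2]<62)&(abs(P[:,0]-660)<100)&(abs(P[:,1]+100)<150)
if k.sum()>10:
  r=cv2.minAreaRect(P[k][:,:2].astype(np.float32)); print("stop",k.sum(),r,cv2.boxPoints(r))
print("hinge",at_z("top",(318.9,188.7),68),"tip",at_z("top",(302.9,179.7),140),"stopface",at_z("top",(371,182),30), "ct",at_z("top",(361.6,247.1),130),"c0",at_z("top",(359.6,256),30))
print("scene: hinge",at_z("scene",(362.4,281.4),68),"tip",at_z("scene",(368.3,254.7),140),"sf",at_z("scene",(330,331.5),30),"ct",at_z("scene",(283.4,251.1),130),"c0",at_z("scene",(285.1,275.2),30))
f=np.load("/tmp/scene.npz"); d=f["d"]; im=f["im"].astype(int)
P=cloud("scene",d,np.ones_like(d,bool)); q=im[d>0]
o=(q[:,0]>180)&(q[:,1]>60)&(q[:,1]<150)&(q[:,2]<70)&(abs(P[:,0]-640)<80)&(abs(P[:,1]-10)<80)&(P[:,2]>70)
print(o.sum(),P[o].min(0),P[o].max(0))
for z in range(70,170,12):
  s=o&(abs(P[:,2]-z)<6)
  if s.sum():print(z,s.sum(),P[s].mean(0).round())
E
```

```text
decktop ((581.836181640625, -105.29925537109375), (290.5746765136719, 291.008056640625), 75.09203338623047) [[ 403.85214   -208.26285  ]
 [ 685.0649    -283.12967  ]
 [ 759.8202      -2.3356628]
 [ 478.60748     72.53116  ]] 30.41115566994415
casstop ((500.9082946777344, -88.79206848144531), (139.69216918945312, 30.666322708129883), 74.41027069091797) [[ 467.3683   -151.94781 ]
 [ 496.90643  -160.1893  ]
 [ 534.4483    -25.636322]
 [ 504.91016   -17.394836]] 130.0483863938024
stop 585 ((667.2429809570312, -92.9162368774414), (95.76946258544922, 228.74264526367188), 6.2992730140686035) [[ 607.0983     15.510555]
 [ 632.19635  -211.85101 ]
 [ 727.38763  -201.34303 ]
 [ 702.2896     26.01854 ]]
hinge [635.81219452  -5.24697012  68.        ] tip [636.65035398  23.52954639 140.        ] stopface [ 657.75325379 -115.81677565   30.        ] ct [507.3841077  -85.62372042 130.        ] c0 [499.72684688 -87.92739463  30.        ]
scene: hinge [641.40324382   1.18592687  68.        ] tip [632.68793206  23.7475098  140.        ] sf [ 658.15094492 -115.25273791   30.        ] ct [498.24176906 -83.16379474 130.        ] c0 [495.87087953 -87.69555677  30.        ]Traceback (most recent call last):
  File "<stdin>", line 19, in <module>
    return umr_minimum(a, axis, None, out, keepdims, initial, where)
ValueError: zero-size array to reduction operation minimum which has no identity
```

The white cassette stands on the deck (scene 285,265; top 362,250), with its plain back toward the stop. Look-alikes are purple (scene 193,243 and 333,175) and brown (scene 155,338), so I'm choosing the white one on the deck. I'll check it in a crop and fix the deck yaw at the same time.

```bash
cat >> h.py <<'E'
def go(p,yaw):
    """shift/turn in tool axes to reach world TCP p, tool down, tool y along direction yaw (or opposite)"""
    s=sensors.read_state(); A=R.from_rotvec(s["ee_rot"]); best=None
    for k in (0,np.pi):
        y=np.array([np.cos(yaw+k),np.sin(yaw+k),0]); z=np.array([0,0,-1.]); B=R.from_matrix(np.c_[np.cross(y,z),y,z])
        t=(A.inv()*B).as_rotvec()
        if best is None or np.linalg.norm(t)<np.linalg.norm(best): best=t
    print("shift",(A.inv().apply(np.array(p)-s["tool_pos"])).round(1),"turn",best.round(3),"j6",round(s["joint_positions"][5],2))
E
python3 - <<'E'
from h import *
f=np.load("/tmp/top.npz"); d=f["d"]; im=f["im"]
cv2.imwrite("pics/crop.png",cv2.cvtColor(cv2.resize(im[140:320,260:450],None,fx=3.2,fy=3.2,interpolation=cv2.INTER_CUBIC),cv2.COLOR_RGB2BGR))
P=cloud("top",d,np.ones_like(d,bool)); g=im[d>0].astype(int)
b=(P[:,2]>27)&(P[:,2]<34)&(abs(P[:,0]-580)<170)&(abs(P[:,1]+90)<170)
print(P[b][:,2].min())
m=np.zeros((400,400),np.uint8); ij=((P[b][:,:2]-[380,-300])).astype(int); m[ij[:,0],ij[:,1]]=255
m=cv2.morphologyEx(m,cv2.MORPH_CLOSE,np.ones((7,7))); m=cv2.morphologyEx(m,cv2.MORPH_OPEN,np.ones((21,21)))
n,l,st,_=cv2.connectedComponentsWithStats(m); i=1+st[1:,4].argmax(); c=np.argwhere(l==i).astype(np.float32)+[380,-300]
r=cv2.minAreaRect(c.astype(np.float32)); print(r,cv2.boxPoints(r))
k=(g.max(1)<50)&(P[:,2]>50)&(P[:,2]<58)&(abs(P[:,0]-660)<60)&(P[:,1]<-20)&(P[:,1]>-210)
vx=cv2.fitLine(P[k][:,:2].astype(np.float32),cv2.DIST_HUBER,0,.01,.01).ravel(); print("stopline",k.sum(),vx, np.arctan2(-vx[0],vx[1]))
c=(P[:,2]>126)&(P[:,2]<134)&(abs(P[:,0]-510)<80)&(abs(P[:,1]+90)<95)
vx=cv2.fitLine(P[c][:,:2].astype(np.float32),cv2.DIST_HUBER,0,.01,.01).ravel(); print("cassline",vx, np.arctan2(-vx[0],vx[1]))
s=sensors.read_state(); print(s["ee_rot"],s["contact_force"],s["width"])
E
```

```text
27.002018944025167
((551.7486572265625, -81.77462768554688), (259.8022766113281, 221.80555725097656), 75.42578887939453) [[ 411.72693  -179.58899 ]
 [ 626.3954   -235.40277 ]
 [ 691.7704     16.039734]
 [ 477.10193    71.853516]]
stopline 500 [ 2.6062745e-01  9.6543944e-01  6.6060602e+02 -1.1969241e+02] -0.26367208
cassline [ 2.6939800e-01  9.6302891e-01  5.0050613e+02 -8.9042648e+01] -0.27276787
[-3.10705476e+00 -4.64456357e-01  3.71752545e-05] [-0.37114321  0.24687181 -0.63624606] 1.0007126131862898
```

View pics/crop.png

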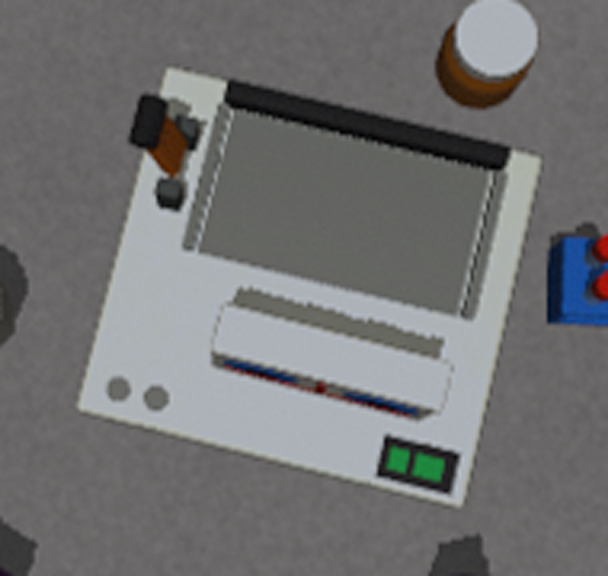

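```bash
python3 -c "
from h import *
go((445,-74,200),1.309)"
```

```text
shift [ 403.9 -399.1    1.1] turn [-0.     0.     0.559] j6 -0.06
```

Request:
arm_command(commands=[[[60, 404, -399, 0, 0, 0, 0.559], [60, 404, -399, 0, 0, 0, 0.559], [60, 404, -399, 0, 0, 0, 0.559], [60, 404, -399, 0, 0, 0, 0.559], [60, 404, -399, 0, 0, 0, 0.559], [60, 404, -399, 0, 0, 0, 0.559], [60, 404, -399, 0, 0, 0, 0.559], [60, 404, -399, 0, 0, 0, 0.559]]])

```text
time: 2.1
tool_pos: [365.4, -221.0, 201.4]
ee_rot: [3.114, -0.411, 0.002]
contact_force: [0.6, -0.4, 0.1]
width: 0.706
```

```bash
python3 -c "
from h import *
print(sensors.read_state()['tool_pos'])
go((445,-74,105),1.309)"
```

```text
[ 365.38439336 -221.00908341  201.37599872]
shift [  38.6 -162.7   96.4] turn [ 0.    -0.001 -0.001] j6 1.21
```

Request:
arm_command(commands=[[[60, 39, -163, 0, 0, 0, 0], [60, 39, -163, 0, 0, 0, 0], [60, 39, -163, 0, 0, 0, 0], [60, 39, -163, 0, 0, 0, 0], [60, 39, -163, 50, 0, 0, 0], [60, 39, -163, 96, 0, 0, 0], [60, 39, -163, 96, 0, 0, 0], [60, 39, -163, 96, 0, 0, 0]]])

```text
time: 2.9
tool_pos: [444.5, -75.5, 105.6]
ee_rot: [-3.114, 0.411, 0.002]
contact_force: [-0.1, -0.5, 0.8]
width: 0.697
```

```bash
python3 - <<'E'
from h import *
im,d=eyes.camera("scene"); save(im[150:400,120:440].repeat(2,0).repeat(2,1),"s1.png")
x=R.from_rotvec(sensors.read_state()["ee_rot"]).as_matrix(); print(x.round(3))
E
```

```text
[[ 0.966 -0.26   0.003]
 [-0.26  -0.966 -0.001]
 [ 0.003 -0.    -1.   ]]
```

View pics/s1.png

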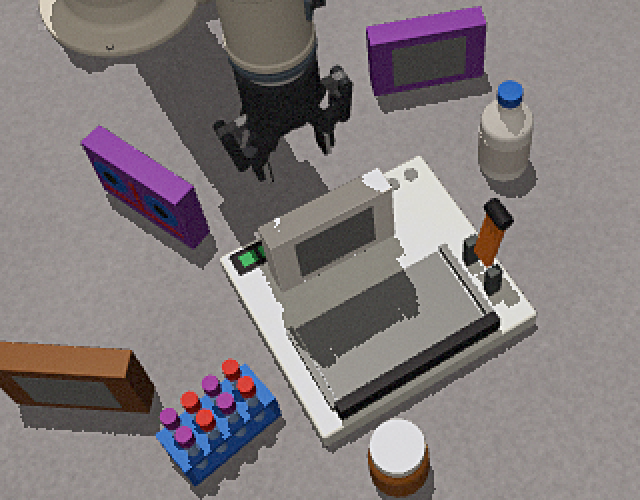

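The fingers stand behind the upright cassette (crop 330,230), nothing else is in the way, and tool x runs along deck x. Tipping it now, slowly.

Request:
arm_command(commands=[[[60, 22, 0, 0, 0, 0, 0], [60, 32, 0, 0, 0, 0, 0], [60, 40, 0, 0, 0, 0, 0], [60, 48, 0, 0, 0, 0, 0], [60, 54, 0, 0, 0, 0, 0], [60, 60, 0, 0, 0, 0, 0], [60, 65, 0, 0, 0, 0, 0], [60, 70, 0, 0, 0, 0, 0]]])

```text
time: 3.75
tool_pos: [512.6, -93.7, 105.0]
ee_rot: [-3.115, 0.411, 0.0]
contact_force: [0.5, -0.7, -0.6]
width: 0.699
```

Request:
arm_command(commands=[[[60, 5, 0, 0, 0, 0, 0], [60, 8, 0, 0, 0, 0, 0], [60, 8, 0, 0, 0, 0, 0], [60, 8, 0, 0, 0, 0, 0], [60, 8, 0, 0, 0, 0, 0]]])

```text
time: 4.25
tool_pos: [520.0, -95.7, 105.1]
ee_rot: [-3.115, 0.411, 0.0]
contact_force: [0.3, 0.5, 0.8]
width: 0.7
```

```bash
python3 - <<'E'
from h import *
im,d=eyes.camera("scene"); save(im[150:400,120:440].repeat(2,0).repeat(2,1),"s2.png"); np.savez("/tmp/s2",im=im,d=d)
E
```

```text
(no output)
```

View pics/s2.png

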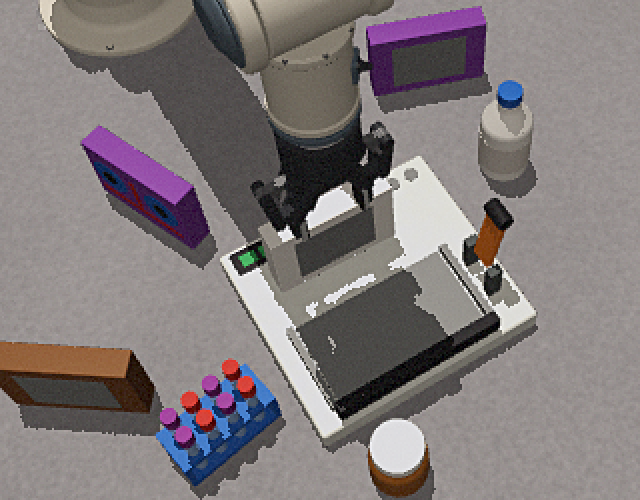

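```bash
python3 - <<'E'
from h import *
f=np.load("/tmp/s2.npz"); d=f["d"]; im=f["im"]; P=cloud("scene",d,np.ones_like(d,bool)); uv=np.argwhere(d>0)
o=np.array([560.8,-86.6]); c,s=np.cos(.26),np.sin(.26)
q=P[:,:2]-o; D=np.c_[q[:,0]*c-q[:,1]*s, q[:,0]*s+q[:,1]*c, P[:,2]]
b=(abs(D[:,0]+40)<70)&(abs(D[:,1]+17)<75)&(D[:,2]>35)&(D[:,2]<175)
E=D[b]; col=im[d>0][b].astype(int).max(1)
for z in range(35,175,7):
    k=(abs(E[:,2]-z)<3.5)
    for nm,kk in (("light",k&(col>95)),("dark",k&(col<70))):
        if kk.sum()>3: print(z,nm,kk.sum(),E[kk].min(0).round(),np.median(E[kk],0).round(),E[kk].max(0).round())
E
```

```text
35 light 55 [-70. -88.  35.] [-44. -35.  37.] [ 0. 50. 38.]
42 light 68 [-62. -87.  39.] [-43. -20.  42.] [-41.  50.  45.]
49 light 40 [-71. -87.  46.] [-44. -57.  49.] [-41.  50.  52.]
49 dark 49 [-45. -61.  46.] [-43. -17.  50.] [-41.  29.  52.]
56 light 37 [-68. -87.  53.] [-44. -69.  56.] [-41.  51.  58.]
56 dark 63 [-45. -62.  53.] [-43. -16.  56.] [-40.  25.  59.]
63 light 38 [-67. -87.  60.] [-44. -68.  63.] [-42.  50.  66.]
63 dark 62 [-46. -61.  60.] [-43. -24.  63.] [-41.  25.  66.]
70 light 37 [-61. -87.  67.] [-43. -64.  70.] [-42.  51.  73.]
70 dark 64 [-45. -61.  67.] [-43. -16.  70.] [-41.  25.  73.]
77 light 42 [-73. -87.  74.] [-43. -69.  78.] [-41.  51.  80.]
77 dark 64 [-46. -62.  74.] [-43. -22.  77.] [-41.  27.  80.]
84 light 43 [-65. -87.  81.] [-44. -66.  84.] [-42.  51.  87.]
84 dark 71 [-45. -61.  81.] [-43. -19.  83.] [-41.  28.  87.]
91 light 39 [-71. -87.  88.] [-43. -67.  91.] [-42.  52.  94.]
91 dark 66 [-45. -61.  88.] [-43. -12.  92.] [-40.  26.  94.]
98 light 44 [-65. -87.  95.] [-44. -67.  98.] [-42.  52. 101.]
98 dark 66 [-45. -62.  95.] [-43. -19. 
[... 210 characters left out ...]
5.]
112 dark 58 [-45. -60. 109.] [-43. -18. 112.] [-41.  26. 115.]
119 light 91 [-64. -87. 116.] [-44. -20. 119.] [-40.  51. 122.]
119 dark 5 [-42. -37. 116.] [-41. -26. 116.] [-40.  16. 119.]
126 light 299 [-72. -87. 123.] [-51. -17. 128.] [-40.  53. 129.]
133 light 286 [-73. -86. 130.] [-53. -17. 131.] [-41.  52. 135.]
147 dark 16 [-44. -62. 144.] [-31.  10. 147.] [-25.  22. 150.]
154 light 6 [-43. -63. 151.] [-31. -24. 154.] [-26.  24. 156.]
154 dark 20 [-48. -63. 151.] [-30.  10. 154.] [-25.  21. 157.]
161 dark 25 [-45. -63. 158.] [-31. -52. 161.] [-26.  22. 164.]
168 light 4 [-28.  13. 165.] [-27.  14. 168.] [-26.  16. 171.]
168 dark 22 [-46. -63. 165.] [-31.  10. 167.] [-25.  22. 171.]
```

```bash
python3 - <<'E'
from h import *
for cam in ("scene","top"):
    im,d=eyes.camera(cam); P=cloud(cam,d,np.ones_like(d,bool)); 
    o=np.array([560.8,-86.6]); c,s=np.cos(.26),np.sin(.26)
    q=P[:,:2]-o; D=np.c_[q[:,0]*c-q[:,1]*s, q[:,0]*s+q[:,1]*c, P[:,2]]
    col=im[d>0].astype(int).max(1)
    for z in range(115,260,6):
        k=(abs(D[:,2]-z)<3)&(abs(D[:,0]+35)<70)&(abs(D[:,1]+17)<90)&((D[:,0]>-38)|(z>136))
        if k.sum(): print(cam,z,k.sum(),D[k].min(0).round(),np.median(D[k],0).round(),D[k].max(0).round(),np.median(col[k]))
s=sensors.read_state(); q=s["tool_pos"][:2]-o; print(q[0]*c-q[1]*s,q[0]*s+q[1]*c,s["joint_positions"])
E
```

```text
scene 139 2 [-37.  11. 140.] [-35.  11. 141.] [-33.  11. 142.] 47.0
scene 145 16 [-44. -60. 143.] [-29.  10. 146.] [-26.  17. 148.] 66.5
scene 151 28 [-49. -63. 148.] [-30.  10. 151.] [-25.  21. 154.] 32.5
scene 157 30 [-43. -63. 155.] [-30. -20. 157.] [-24.  24. 160.] 33.5
scene 163 27 [-47. -64. 160.] [-31.  10. 163.] [-25.  22. 166.] 18.0
scene 169 26 [-43. -63. 166.] [-30. -52. 168.] [-25.  23. 171.] 22.5
scene 175 23 [-36. -63. 172.] [-27. -50. 174.] [-25.  16. 178.] 68.0
scene 181 15 [-32. -66. 178.] [-29.  11. 181.] [-24.  32. 184.] 28.0
scene 187 57 [-48. -80. 184.] [-27. -55. 188.] [-23.  34. 190.] 27.0
scene 193 136 [-49. -80. 190.] [-35.  10. 193.] [-23.  41. 196.] 31.0
scene 199 74 [-49. -82. 196.] [-28.  10. 198.] [-21.  43. 202.] 26.0
scene 205 77 [-50. -83. 202.] [-26. -47. 206.] [-20.  43. 208.] 28.0
scene 211 104 [-49. -84. 208.] [-26. -23. 210.] [-19.  44. 214.] 25.5
scene 217 63 [-34. -85. 214.] [-25. -18. 217.] [-19.  44. 220.] 24.0
scene 223 73 [-35. -86. 220.] [-25. -24. 223.] [-18.  47. 226.] 26.0
scene 229 67 [-34. -87. 226.] [-26. -42. 230.] [-17.  44. 232.] 
[... 852 characters left out ...]
2. 197.] [-37. -70. 202.] 18.5
top 205 9 [-51. -76. 204.] [-48.  15. 206.] [-42.  16. 208.] 17.0
top 211 16 [-53. -83. 208.] [-49.  12. 210.] [-44.  14. 214.] 19.0
top 217 8 [-51. -85. 214.] [-49. -76. 216.] [-46.  10. 220.] 22.0
top 223 4 [-49. -82. 221.] [-49. -78. 223.] [-48. -74. 225.] 21.0
top 229 5 [-49. -78. 227.] [-48. -75. 231.] [-46. -72. 232.] 21.0
top 235 16 [-50. -88. 232.] [-46. -74. 234.] [-43. -71. 237.] 41.5
top 241 16 [-50. -87. 238.] [-48. -79. 242.] [-43. -76. 244.] 22.5
top 247 22 [-49. -86. 244.] [-46. -80. 246.] [-29.  20. 250.] 41.5Traceback (most recent call last):
  File "<stdin>", line 10, in <module>
TypeError: unsupported operand type(s) for *: 'float' and 'dict'
```

The fingers passed above the cassette: depth puts their open tips near z = 142 while the TCP reads 105, so the tips sit about 37 mm higher than reported. The cassette hasn't been touched. I'll back off and repeat lower.

Request:
arm_command(commands=[[[60, -45, 0, -5, 0, 0, 0], [60, -80, 0, -5, 0, 0, 0], [60, -80, 0, 0, 0, 0, 0], [60, -80, 0, 27, 0, 0, 0], [60, -80, 0, 27, 0, 0, 0]]])

```text
time: 4.9
tool_pos: [441.2, -74.6, 75.0]
ee_rot: [-3.114, 0.411, 0.007]
contact_force: [-1.0, 1.1, -0.6]
width: 0.701
```

Request:
arm_command(commands=[[[60, 22, 0, 0, 0, 0, 0], [60, 34, 0, 0, 0, 0, 0], [60, 41, 0, 0, 0, 0, 0], [60, 48, 0, 0, 0, 0, 0], [60, 54, 0, 0, 0, 0, 0], [60, 60, 0, 0, 0, 0, 0]]])

```text
time: 5.5
tool_pos: [501.2, -90.6, 78.2]
ee_rot: [-3.115, 0.411, -0.0]
contact_force: [0.6, -0.2, 0.4]
width: 0.703
```

Request:
arm_command(commands=[[[60, 5, 0, 0, 0, 0, 0], [60, 10, 0, 0, 0, 0, 0], [60, 15, 0, 0, 0, 0, 0], [60, 15, 0, 0, 0, 0, 0], [60, 15, 0, 0, 0, 0, 0]]])

```text
time: 6.0
tool_pos: [515.3, -94.4, 78.0]
ee_rot: [-3.115, 0.411, 0.0]
contact_force: [-0.6, 0.2, 0.3]
width: 0.703
```

```bash
python3 - <<'E'
from h import *
im,d=eyes.camera("scene"); save(im[150:400,120:440].repeat(2,0).repeat(2,1),"s3.png"); np.savez("/tmp/s2",im=im,d=d)
E
```

```text
(no output)
```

View pics/s3.png

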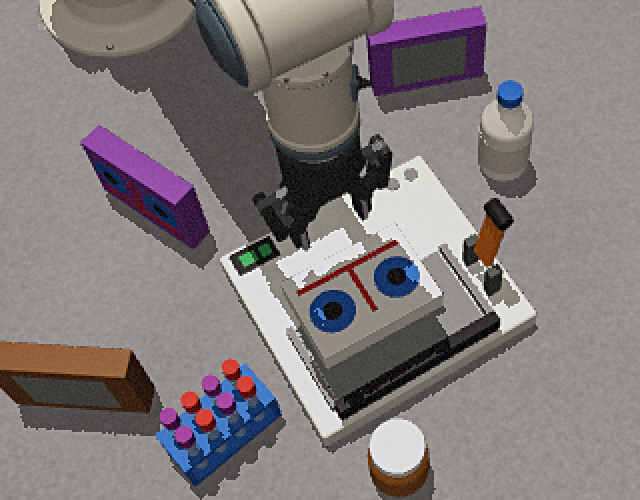

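The cassette lies face up (crop 365,290), short of the stop. I'll back the fingers off and measure the lying pose, rails and stop.

Request:
arm_command(commands=[[[60, -45, 0, 0, 0, 0, 0], [60, -75, 0, 0, 0, 0, 0], [60, -75, 0, 0, 0, 0, 0]]])

```text
time: 6.35
tool_pos: [440.3, -74.2, 77.6]
ee_rot: [-3.114, 0.41, 0.002]
contact_force: [0.4, -0.0, -0.4]
width: 0.704
```

```bash
cat > meas.py <<'E'
from h import *
o=np.array([560.8,-86.6]); c,s=np.cos(.26),np.sin(.26)
def dk(P): q=P[:,:2]-o; return np.c_[q[:,0]*c-q[:,1]*s, q[:,0]*s+q[:,1]*c, P[:,2]]
def wd(x,y): return np.array([o[0]+x*c+y*s, o[1]-x*s+y*c])
if __name__=="__main__":
  for cam in ("top","scene"):
    im,d=eyes.camera(cam); np.savez("/tmp/"+cam,im=im,d=d); D=dk(cloud(cam,d,np.ones_like(d,bool))); g=im[d>0].astype(int).max(1)
    def rect(nm,b):
        if b.sum()>20:
            r=cv2.minAreaRect(D[b][:,:2].astype(np.float32)); print(cam,nm,b.sum(),np.round(r[0],1),np.round(r[1],1),round(r[2],2),"pct x",np.percentile(D[b][:,0],[1,5,50,95,99]).round(1),"y",np.percentile(D[b][:,1],[1,5,50,95,99]).round(1))
    box=(abs(D[:,0]-20)<110)&(abs(D[:,1])<100)
    rect("cass",box&(abs(D[:,2]-60)<3)&(D[:,0]<85)&(D[:,0]>-70))
    rect("stop",box&(abs(D[:,2]-54)<3)&(g<70)&(D[:,0]>88))
    for sg in (1,-1): rect("rail%d"%sg,(abs(D[:,2]-40)<2.5)&(abs(D[:,1]*sg-94)<14)&(D[:,0]>0)&(D[:,0]<95))
    deck=(abs(D[:,2]-30)<2.5)&(abs(D[:,0])<125)&(abs(D[:,1])<145)
    rect("deck",deck)
    rect("fingers",(D[:,2]<130)&(g<90)&(D[:,2]>70)&(D[:,0]<-60)&(D[:,0]>-170)&(abs(D[:,1]+17)<70))
    f=(D[:,2]<130)&(g<90)&(D[:,2]>45)&(D[:,0]<-80)&(D[:,0]>-170)&(abs(D[:,1]+17)<70)
    if f.sum(): print("zmin fingers",np.percentile(D[f][:,2],[0,1,5]))
    cl=(abs(D[:,0]-50)<22)&(abs(D[:,1]-120)<60)&(D[:,2]>80)
    for z in range(85,165,10):
        k=cl&(abs(D[:,2]-z)<5)
        if k.sum(): print(z,k.sum(),D[k].mean(0).round(1))
E
python3 meas.py
```

```text
top cass 2201 [9.9 6.4] [189.7 102.2] 87.61 pct x [-17.3 -13.6  20.6  54.4  57.5] y [-86.8 -81.2 -18.4  44.4  50.1]
top stop 493 [105.5  -6.5] [187.   13.6] 89.9 pct x [ 98.9  99.7 105.5 111.1 112. ] y [-98.  -91.1  -4.7  78.4  85.5]
top rail1 143 [47.5 94.3] [94.9 23.8] 0.06 pct x [ 0.8  6.1 49.5 90.9 94.7] y [ 82.5  82.7  86.7  90.4 103.2]
top rail-1 149 [  47.3 -101.3] [94.5  8.6] 0.01 pct x [ 0.8  4.4 44.3 88.7 94. ] y [-105.3 -104.7 -101.1  -97.5  -97.1]
top deck 4124 [-0.7  2.8] [259.  238.7] 89.88 pct x [-115.7 -100.9   31.7  100.6  114.8] y [-124.7 -117.9   72.5  126.1  130.7]
85 20 [ 47.7 104.3  84.5]
95 22 [ 45.3 106.7  95.2]
105 20 [ 46.6 108.1 105.2]
115 24 [ 46.9 110.7 115.1]
125 22 [ 47.2 111.7 124.6]
135 12 [ 45.2 113.  131.8]
145 19 [ 42.  119.1 147.9]
155 134 [ 49.3 119.8 154. ]
scene cass 2593 [10.5  6.1] [194.4 109.1] 85.1 pct x [-40.8 -36.4  10.   53.6  57.4] y [-86.8 -81.3 -20.   44.7  50.5]
scene stop 518 [106.5  -6.6] [185.8  14.5] 89.92 pct x [ 99.5 100.5 106.6 112.6 113.4] y [-96.7 -89.2  -6.   77.3  85.3]
scene rail1 146 [47.1 94.9] [24.8 94.1] 89.72 pct x [ 1.2  6.4 48.7 87.3 92.7] y [ 82.6  83.   86.8  98.5 105. ]
scene rail-1 156 [ 47.6 -92.5] [24.7 94.1] 89.9 pct x [ 1.   5.2 48.5 89.5 93.7] y [-104.7 -104.4 -100.7  -87.8  -82.4]
scene deck 5900 [-0.5  3. ] [240.2 259.6] 0.07 pct x [-118.2 -111.2  -18.4  112.5  117.4] y [-124.5 -119.3    3.3  120.9  129.8]
scene fingers 44 [-113.4  -20.3] [25.4 84.5] 7.0 pct x [-129.6 -125.3 -111.  -106.6 -105.5] y [-62.9 -62.5  10.4  20.8  22.4]
zmin fingers [109.95708401 113.17177922 117.81996354]
85 33 [ 52.9 105.6  85. ]
95 36 [ 51.1 107.1  95. ]
105 34 [ 51.9 109.4 105.1]
115 34 [ 52.2 110.8 115.1]
125 38 [ 50.6 112.7 125.2]
135 29 [ 53.  114.3 134. ]
145 36 [ 55.3 118.  146.4]
155 109 [ 49.3 119.7 153.5]
```

Lying pose in deck coordinates: leading edge x≈57, stop face x≈99, cassette y -87..51 between rail faces at -97 and 83, so it's clear of the rails. The tips are about 33 mm above the reported TCP, so I'll go down to TCP z≈12 and push.

Request:
arm_command(commands=[[[60, 0, 0, 40, 0, 0, 0], [60, 0, 0, 58, 0, 0, 0], [60, 0, 0, 66, 0, 0, 0], [60, 0, 0, 66, 0, 0, 0]]])

```text
time: 6.85
tool_pos: [442.7, -75.0, 11.2]
ee_rot: [-3.114, 0.411, 0.003]
contact_force: [-0.4, -0.0, 1.0]
width: 0.703
```

Request:
arm_command(commands=[[[60, 30, 0, 0, 0, 0, 0], [60, 50, 0, 0, 0, 0, 0], [60, 58, 0, 0, 0, 0, 0], [60, 64, 0, 0, 0, 0, 0], [60, 70, 0, 0, 0, 0, 0], [60, 75, 0, 0, 0, 0, 0], [60, 80, 0, 0, 0, 0, 0], [60, 80, 0, 0, 0, 0, 0]]])

```text
time: 7.65
tool_pos: [520.7, -95.9, 12.2]
ee_rot: [3.115, -0.411, 0.002]
contact_force: [0.2, -0.3, -0.2]
width: 0.704
```

```bash
python3 meas.py | grep -E "scene (cass|stop)"; python3 - <<'E'
from meas import *
f=np.load("/tmp/scene.npz"); save(f["im"][150:400,120:440].repeat(2,0).repeat(2,1),"s4.png")
E
```

```text
scene cass 2706 [15.  6.] [187.6 121.9] 89.7 pct x [-25.2 -20.6  27.   71.3  74.6] y [-86.3 -80.9 -20.1  45.   51.2]
scene stop 535 [106.3  -6.1] [ 15.3 184.8] 0.11 pct x [ 99.4 100.2 106.4 112.7 113.4] y [-96.2 -88.9  -8.8  76.1  84.2]
```

View pics/s4.png

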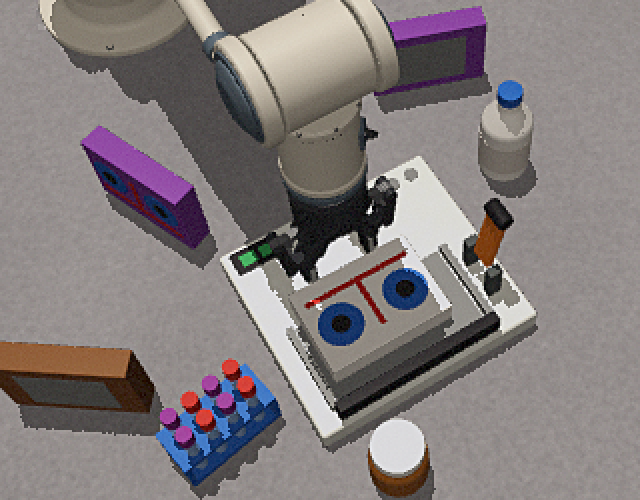

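It slides squarely: leading edge about 75, with 24 mm to go.

Request:
arm_command(commands=[[[60, 6, 0, 0, 0, 0, 0], [60, 12, 0, 0, 0, 0, 0], [60, 17, 0, 0, 0, 0, 0], [60, 20, 0, 0, 0, 0, 0], [60, 22, 0, 0, 0, 0, 0], [60, 23, 0, 0, 0, 0, 0], [60, 24, 0, 0, 0, 0, 0], [60, 24, 0, 0, 0, 0, 0]]])

```text
time: 8.55
tool_pos: [543.5, -102.0, 12.0]
ee_rot: [3.115, -0.411, 0.0]
contact_force: [-0.2, -0.2, -0.2]
width: 0.701
```

Request:
arm_command(commands=[[[60, 1, 0, 0, 0, 0, 0], [60, 2, 0, 0, 0, 0, 0], [60, 2, 0, 0, 0, 0, 0]]])

```text
time: 8.85
tool_pos: [543.8, -102.2, 12.1]
ee_rot: [-3.115, 0.41, 0.005]
contact_force: [-7.4, 1.2, 2.9]
width: 0.706
```

Request:
arm_command(commands=[[[60, 1, 0, 0, 0, 0, 0], [60, 2, 0, 0, 0, 0, 0], [60, 2, 0, 0, 0, 0, 0]]])

```text
time: 9.15
tool_pos: [543.8, -102.3, 12.1]
ee_rot: [-3.114, 0.41, 0.013]
contact_force: [-16.1, 2.9, 9.0]
width: 0.701
```

Request:
arm_command(commands=[[[60, -15, 0, 0, 0, 0, 0], [60, -45, 0, 0, 0, 0, 0], [60, -45, 0, -40, 0, 0, 0], [60, -45, 0, -90, 0, 0, 0], [0, -45, 0, -140, 0, 0, 0], [0, -45, 0, -170, 0, 0, 0], [0, -45, 0, -170, 0, 0, 0]]])

```text
time: 9.85
tool_pos: [506.2, -91.9, 189.0]
ee_rot: [3.113, -0.411, 0.018]
contact_force: [-0.4, 0.7, 0.3]
width: 0.2
```

```bash
python3 meas.py | grep -E "cass|stop|rail| 1[0-9]{2} |^1"; python3 - <<'E'
from meas import *
f=np.load("/tmp/top.npz"); save(cv2.resize(f["im"][140:320,260:450],None,fx=3.2,fy=3.2,interpolation=cv2.INTER_CUBIC),"t2.png")
E
```

```text
top cass 63 [43.4 59.3] [81.7 79. ] 0.93 pct x [ 4.5  7.6 41.1 78.6 84. ] y [19.6 20.  21.6 97.5 98.3]
top stop 27 [106.6  54.3] [11.3 65.5] 1.87 pct x [ 99.9 100.3 107.7 111.1 112.7] y [21.6 22.1 82.7 86.8 87. ]
top rail1 125 [47.4 94.5] [93.6 23.7] 0.16 pct x [ 1.   4.1 40.5 88.2 94.1] y [ 82.6  83.4  86.8  90.3 100.9]
105 21 [ 46.4 108.4 104.1]
115 23 [ 46.1 110.6 114.9]
125 26 [ 46.6 111.9 125.3]
135 9 [ 45.8 113.2 132.2]
145 22 [ 44.1 118.9 147.8]
155 132 [ 49.  119.8 154.3]
scene cass 2353 [41.9  6. ] [187.7  86.3] 89.74 pct x [ 0.1  3.9 42.7 81.1 84.1] y [-86.5 -81.3 -19.5  45.1  51.2]
scene stop 572 [105.8  -6.1] [ 15.8 186.5] 0.18 pct x [ 98.5  99.8 106.3 112.6 113.3] y [-97.9 -90.6 -10.9  76.1  84.2]
scene rail1 150 [47.4 94.9] [25.5 94.3] 89.62 pct x [ 0.9  6.4 45.5 90.1 93.1] y [ 82.3  82.8  87.1 100.3 104.6]
scene rail-1 154 [ 47.3 -96.1] [17.9 93.7] 89.8 pct x [ 1.3  5.2 47.1 89.7 93.3] y [-104.9 -104.5 -100.4  -87.6  -87.3]
105 39 [ 51.5 109.4 105.3]
115 32 [ 52.  111.3 115.3]
125 36 [ 50.7 112.9 124.7]
135 28 [ 52.7 114.4 134.1]
145 34 [ 54.6 117.  146.2]
155 113 [ 49.7 119.6 153.8]
```

View pics/t2.png

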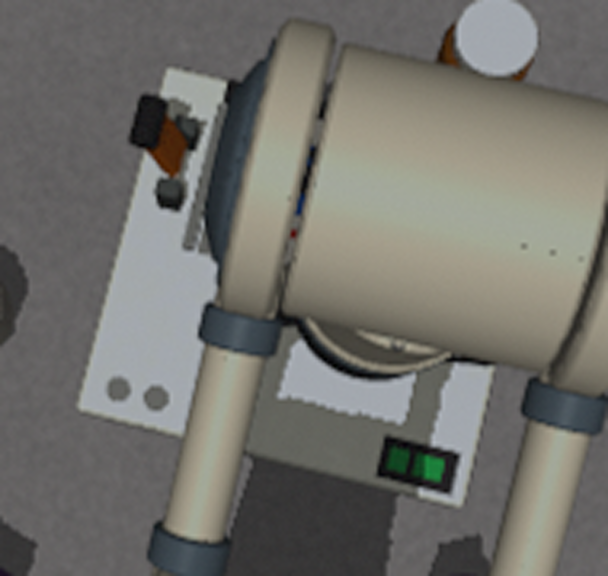

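Scene depth puts the trailing edge at x≈0, so the leading edge is at 100 with the stop at about 99 and the push force rose to 16 N: it's home. The top view is blocked by the arm, with the clamp (crop 165,140) still upright. Next, move over to the clamp's outer side with the fingers shut.

```bash
python3 -c "
from meas import *
p=wd(50,175); print(p); go((*p,200),1.311); go((*p,80),1.311)"
```

```text
[654.10859549  69.66421858]
shift [ 102.9 -194.5  -16.8] turn [-0.    -0.003 -0.002] j6 1.59
shift [ 102.6 -194.5  103.2] turn [-0.    -0.003 -0.002] j6 1.59
```

Request:
arm_command(commands=[[[0, 103, -194, -17, 0, 0, 0], [0, 103, -194, -17, 0, 0, 0], [0, 103, -194, -17, 0, 0, 0], [0, 103, -194, -17, 0, 0, 0], [0, 103, -194, -17, 0, 0, 0], [0, 103, -194, -17, 0, 0, 0], [0, 103, -194, 30, 0, 0, 0], [0, 103, -194, 60, 0, 0, 0]]])

```text
time: 10.75
tool_pos: [652.2, 68.6, 118.2]
ee_rot: [3.114, -0.411, -0.005]
contact_force: [0.6, -0.2, -0.3]
width: -0.002
```

```bash
python3 - <<'E'
from meas import *
p=wd(50,175); st=sensors.read_state(); print(st["tool_pos"]); go((*p,80),1.311)
im,d=eyes.camera("scene"); save(im[150:400,200:520].repeat(2,0).repeat(2,1),"s5.png")
D=dk(cloud("scene",d,np.ones_like(d,bool))); t=dk(np.array([st["tool_pos"]]))[0]; print("tcp deck",t)
b=(abs(D[:,0]-t[0])<20)&(abs(D[:,1]-t[1])<35)&(D[:,2]>70)
for z in range(100,190,8):
    k=b&(abs(D[:,2]-z)<4)
    if k.sum(): print(z,k.sum(),D[k].min(0).round(),D[k].max(0).round())
E
```

```text
[652.16683916  68.61174838 118.24400737]
shift [ 1.7 -1.6 38.2] turn [ 0.001  0.003 -0.003] j6 1.89
tcp deck [ 48.39407576 173.48371556 118.24400737]
148 2 [ 57. 168. 150.] [ 58. 170. 151.]
156 18 [ 48. 161. 152.] [ 60. 185. 160.]
164 27 [ 46. 159. 160.] [ 61. 185. 168.]
172 26 [ 52. 159. 168.] [ 61. 186. 176.]
180 18 [ 54. 159. 176.] [ 60. 177. 184.]
188 20 [ 55. 157. 184.] [ 61. 196. 192.]
```

View pics/s5.png

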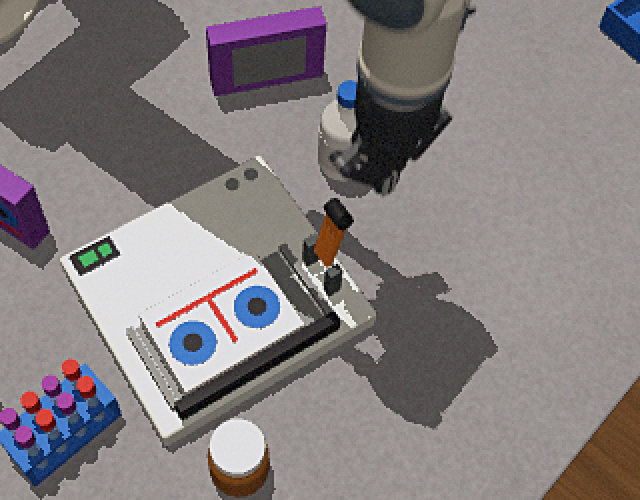

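The shut tips sit near z = 150 at TCP 118 (offset 32 mm), outside the clamp (crop 335,215), and nothing is being touched. Lowering them, then sweeping the bar inward.

Request:
arm_command(commands=[[[0, 2, 0, 28, 0, 0, 0], [0, 2, 12, 28, 0, 0, 0], [0, 2, 24, 28, 0, 0, 0], [0, 2, 34, 28, 0, 0, 0], [0, 2, 44, 28, 0, 0, 0], [0, 2, 54, 28, 0, 0, 0], [0, 2, 64, 28, 0, 0, 0], [0, 2, 64, 28, 0, 0, 0]]])

```text
time: 11.6
tool_pos: [638.6, 5.3, 94.5]
ee_rot: [3.114, -0.413, 0.001]
contact_force: [0.4, 0.4, 0.8]
width: 0.002
```

Request:
arm_command(commands=[[[0, 0, 8, 0, 0, 0, 0], [0, 0, 16, 0, 0, 0, 0], [0, 0, 24, 0, 0, 0, 0], [0, 0, 30, 0, 0, 0, 0], [0, 0, 30, 0, 0, 0, 0]]])

```text
time: 12.1
tool_pos: [630.9, -23.1, 94.2]
ee_rot: [3.114, -0.412, 0.0]
contact_force: [-0.4, -0.3, -0.7]
width: -0.001
```

```bash
cat > cl.py <<'E'
from meas import *
st=sensors.read_state(); print("tcp deck",dk(np.array([st["tool_pos"]]))[0].round(1))
im,d=eyes.camera("scene"); np.savez("/tmp/scene",im=im,d=d)
D=dk(cloud("scene",d,np.ones_like(d,bool))); I=im[d>0].astype(int)
b=(I[:,0]>1.7*I[:,2])&(I[:,0]>70)&(I[:,0]-I[:,1]>25)&(abs(D[:,0]-50)<25)&(D[:,2]>55)&(D[:,1]>0)&(D[:,1]<150)
print("orange",b.sum())
if b.sum()>5:
    print(D[b].min(0).round(),D[b].max(0).round()); v=cv2.fitLine(D[b][:,1:].astype(np.float32),cv2.DIST_HUBER,0,.01,.01).ravel(); print("angle",np.arctan2(-v[0],v[1]))
print("tip",[(round(m["confidence"],2),np.round(m["at"])) for m in mark_of("scene","clamp_tip")])
E
python3 cl.py
```

```text
tcp deck [51.4 79.4 94.2]
orange 113
[39. 65. 72.] [ 63. 108. 138.]
angle -2.4828408
tip [(0.78, array([341., 275.]))]
```

The clamp is at +0.66 rad. Lift, go over the bar, and press down while following the tip inward.

Request:
arm_command(commands=[[[0, 0, 0, -34, 0, 0, 0], [0, 0, 15, -34, 0, 0, 0], [0, 0, 29, -34, 0, 0, 0], [0, 0, 31, -20, 0, 0, 0], [0, 0, 34, -8, 0, 0, 0], [0, 0, 37, 2, 0, 0, 0], [0, 0, 40, 12, 0, 0, 0], [0, 0, 40, 12, 0, 0, 0]]])

```text
time: 13.0
tool_pos: [618.1, -73.4, 84.6]
ee_rot: [3.092, -0.423, -0.0]
contact_force: [-15.7, -33.7, 21.6]
width: -0.004
```

Request:
arm_command(commands=[[[0, 0, 1, 8, 0, 0, 0], [0, 0, 3, 15, 0, 0, 0], [0, 0, 4, 22, 0, 0, 0], [0, 0, 4, 28, 0, 0, 0], [0, 0, 4, 28, 0, 0, 0]]])

```text
time: 13.5
tool_pos: [615.9, -83.9, 53.7]
ee_rot: [3.082, -0.428, -0.003]
contact_force: [-12.7, -53.8, 9.2]
width: -0.003
```

```bash
python3 cl.py
```

```text
tcp deck [52.6 16.8 53.7]
orange 341
[33. 31. 62.] [ 65. 109. 134.]
angle -1.7104356
tip [(0.76, array([330., 294.]))]
```

```bash
python3 - <<'E'
from h import *
im=np.load("/tmp/scene.npz")["im"]; save(im[200:380,230:430].repeat(3,0).repeat(3,1),"s6.png")
E
```

```text
(no output)
```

View pics/s6.png

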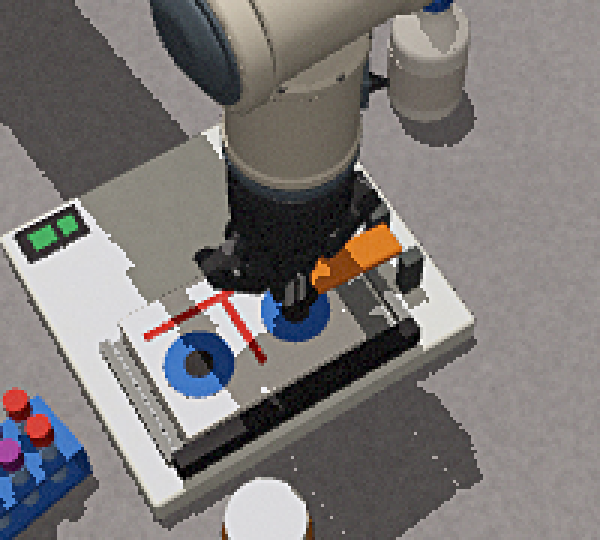

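The bar is nearly down (crop 360,260) but the fingers slid off its end and wedge against the roller. I'll free them inward, lift, then press on top of the bar itself.

Request:
arm_command(commands=[[[0, 0, 20, 0, 0, 0, 0], [0, 0, 40, 0, 0, 0, 0], [0, 0, 40, -40, 0, 0, 0], [0, 0, 40, -80, 0, 0, 0], [0, 0, 0, -80, 0, 0, 0], [0, 0, -16, -80, 0, 0, 0], [0, 0, -16, -80, 0, 0, 0]]])

```text
time: 14.3
tool_pos: [623.2, -46.6, 131.1]
ee_rot: [-3.115, 0.406, 0.006]
contact_force: [-0.7, 0.0, -0.8]
width: 0.001
```

```bash
python3 cl.py; python3 - <<'E'
from meas import *
go((*wd(51,52),130),1.311)
E
python3 meas.py | grep -E "scene (cass|stop)"
```

```text
tcp deck [ 50.   54.7 131.1]
orange 383
[32. 22. 60.] [ 63. 110.  86.]
angle -1.6882347
tip [(0.66, array([328., 293.]))]
shift [0.9 0.4 1.2] turn [ 0.001  0.004 -0.001] j6 1.7
scene cass 2153 [41.6  5.5] [ 86.6 187. ] 0.1 pct x [ 0.   3.3 43.7 81.5 84.3] y [-86.6 -82.1 -25.3  42.5  50.4]
scene stop 545 [105.7  -6.7] [186.5  16. ] 89.88 pct x [ 98.3  99.4 105.8 112.6 113.4] y [-97.  -89.3  -4.6  75.7  84.6]
```

Request:
arm_command(commands=[[[0, 0, 0, 40, 0, 0, 0], [0, 0, 0, 65, 0, 0, 0], [0, 0, 0, 75, 0, 0, 0], [0, 0, 0, 82, 0, 0, 0], [0, 0, 0, 86, 0, 0, 0], [0, 0, 0, 86, 0, 0, 0]]])

```text
time: 15.1
tool_pos: [624.2, -49.3, 48.9]
ee_rot: [3.115, -0.411, 0.002]
contact_force: [0.0, 0.1, 0.1]
width: 0.0
```

Request:
arm_command(commands=[[[0, 0, 0, 2, 0, 0, 0], [0, 0, 0, 4, 0, 0, 0], [0, 0, 0, 4, 0, 0, 0]]])

```text
time: 15.4
tool_pos: [624.1, -49.0, 44.5]
ee_rot: [-3.115, 0.411, -0.001]
contact_force: [-0.9, -0.3, 0.6]
width: -0.001
```

Request:
arm_command(commands=[[[0, 0, 0, 2, 0, 0, 0], [0, 0, 0, 4, 0, 0, 0], [0, 0, 0, 4, 0, 0, 0]]])

```text
time: 15.7
tool_pos: [624.3, -49.1, 43.4]
ee_rot: [3.114, -0.411, 0.004]
contact_force: [-5.5, 0.5, 12.0]
width: 0.001
```

Request:
arm_command(commands=[[[0, 0, 0, 2, 0, 0, 0], [0, 0, 0, 3, 0, 0, 0], [0, 0, 0, 3, 0, 0, 0]]])

```text
time: 16.0
tool_pos: [624.4, -49.1, 43.3]
ee_rot: [3.114, -0.41, 0.006]
contact_force: [-11.9, 0.5, 22.8]
width: -0.004
```

It hit a hard stop at 23 N with no further motion. Retract and check.

Request:
arm_command(commands=[[[0, 0, 0, -30, 0, 0, 0], [0, 0, 0, -80, 0, 0, 0], [0, 0, 0, -130, 0, 0, 0], [0, -50, 0, -150, 0, 0, 0], [0, -100, 0, -150, 0, 0, 0], [0, -150, 0, -150, 0, 0, 0], [0, -150, 0, -150, 0, 0, 0]]])

```text
time: 16.7
tool_pos: [474.6, -8.8, 187.2]
ee_rot: [-3.114, 0.409, 0.001]
contact_force: [0.5, 0.2, 0.3]
width: -0.001
```

```bash
python3 cl.py; python3 meas.py | grep -E "(cass|stop)"; python3 - <<'E'
from meas import *
for cam in ("scene","top"):
    f=np.load("/tmp/%s.npz"%cam); im,d=f["im"],f["d"]; D=dk(cloud(cam,d,np.ones_like(d,bool))); I=im[d>0].astype(int)
    b=(I[:,0]>1.7*I[:,2])&(I[:,0]-I[:,1]>40)&(abs(D[:,0]-50)<25)&(D[:,2]>66)&(D[:,1]>25)&(D[:,1]<112)
    for y in range(30,105,10):
        k=b&(abs(D[:,1]-y)<5)&(abs(D[:,0]-50)<10)
        if k.sum()>2: print(cam,y,k.sum(),np.median(D[k][:,2]).round(1))
    k=(abs(D[:,2]-60)<3)&(D[:,0]>-30)&(D[:,0]<108)&(I.max(1)>90)
    for y0 in (-75,-60,-45,-30,0,15,35):
        q=k&(abs(D[:,1]-y0)<6); 
        if q.sum()>5: print(cam,"lead",y0,D[q][:,0].min().round(1),D[q][:,0].max().round(1))
    for t in ("saline","swab_jar","tube_rack"):
        for m in masks_of(cam,t)[:1]: print(t,m["box"])
im=np.load("/tmp/scene.npz")["im"]; save(im[180:400,180:440].repeat(3,0).repeat(3,1)[:600],"s7.png")
E
```

```text
tcp deck [-103.3   53.1  187.2]
orange 394
[35. 33. 65.] [ 63. 105.  78.]
angle -1.5886649
tip [(0.87, array([327., 294.]))]
top cass 926 [ 42.  -18.2] [ 85.8 139.8] 0.02 pct x [ 1.   7.  58.9 83.3 84.7] y [-87.5 -85.6 -62.1  39.6  49.6]
top stop 452 [105.7  -6.5] [ 13.4 186.5] 0.14 pct x [ 99.7 100.9 106.  111.3 112. ] y [-98.3 -92.5  -5.8  78.3  85. ]
scene cass 2150 [41.7  5.9] [ 86.5 187.2] 0.05 pct x [ 0.1  3.4 42.5 81.3 84.4] y [-86.6 -82.  -24.8  43.   50.5]
scene stop 536 [105.8  -6.3] [185.8  16.2] 89.73 pct x [ 98.6  99.7 106.  112.7 113.5] y [-97.  -89.3  -4.   77.4  85. ]
scene 30 3 73.7
scene 40 44 74.2
scene 50 41 73.6
scene 60 44 72.9
scene 70 41 73.9
scene 80 42 73.6
scene 90 41 73.5
scene 100 41 72.7
scene lead -75 -0.2 98.4
scene lead -60 -1.0 99.2
scene lead -45 -1.1 98.9
scene lead -30 -0.9 98.7
scene lead 0 -1.2 99.3
scene lead 15 -0.9 99.0
scene lead 35 -1.6 100.1
saline [361.8, 192.1, 390.0, 239.5]
swab_jar [303.4, 358.3, 336.4, 396.8]
tube_rack [197.5, 330.5, 256.4, 392.2]
top 80 6 73.6
top 90 9 72.5
top 100 11 73.3
top lead -75 0.1 97.9
top lead -60 0.2 98.6
top lead -45 39.5 98.2
top lead -30 59.6 98.4
top lead 0 82.3 98.1
top lead 15 80.8 98.6
top lead 35 69.4 98.6
saline [228.0, 223.1, 239.3, 247.8]
swab_jar [307.2, 158.8, 430.7, 298.8]
```

View pics/s7.png

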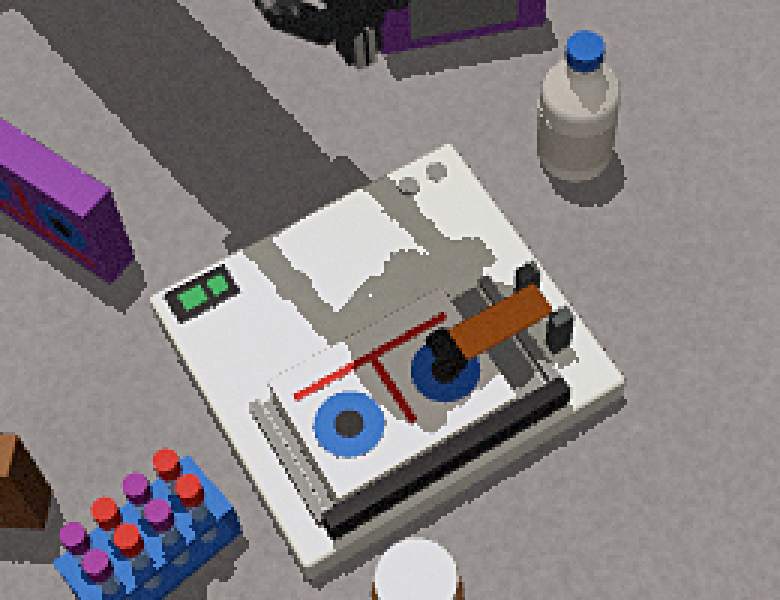

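The bar is level along its whole length (top surface z≈73.5) and lies across the cassette (crop 490,325). The leading edge is parallel to the stop within 1–2 mm, and the rack, bottle and jar are where they started. Handing in.

```bash
python3 -c "
from station import order
print(order.finish_job())"
```

```text
the job is handed in; nothing more can be done
None
```

The cassette is loaded: I tipped it over face up, pushed it home against the stop and pressed the clamp fully down across it. I handed the job in at about 17 s of robot time.

**Last checks**
- **Cassette:** its leading edge measures x = 98–100 mm in deck coordinates along its length, against a stop face at about 99 mm, and it is square to the stop. The push force rose to 16 N when it met the stop.
- **Clamp:** the bar is level, with its top at about 73.5 mm along its length (fitted angle about 1.55 rad). It met a hard stop at 23 N and did not move further.
- **Rest of the scene:** the bottle, jar and rack kept their places in the scene camera, and the robot was clear of everything. In the top view the arm blocked the network's finds of them, so that view did not confirm it.

**What went wrong along the way**
- **First tipping push:** it passed over the cassette without touching it. The camera depth showed the fingertips about 32–37 mm higher than the reported TCP, so I worked with that offset.
- **First clamp press:** the fingers slid off the roller and wedged against its end, with a wrist force of up to about 55 N. I freed them, confirmed the cassette had not moved, and pressed again on top of the bar.

I viewed 11 pictures, one over the budget of 10.

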